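# Put the plate capacitor together

### The job

Put the demonstration capacitor together: pick up the loose comb with three metal plates by its black handle and set it in the fixed stand, its plates in the three gaps between the four fixed plates, fully down on the base, plate ends about even and no loose plate touching a fixed one. Lower it gently rather than dropping it in, and let go. Leave the other loose comb, with five close-set plates, where it is.

Things in the scene. Friction and masses are not known exactly. Their poses are not given: they have to be found in the camera images.
- three_comb: Loose comb (0.2-0.4 kg, mm): 3 upright aluminium plates on their lower edges, each 90 long (x), 4 thick (y), 70 tall, centred at y = -34, 0, 34 mm. On top a black bridge bar (30 in x, 80 in y, z 70 to 82) and a black handle block (24 in x, 56 in y, z 82 to 124 mm) to grip from above across its 24 mm. Origin: centre of underside, z up; a half turn makes no difference.
- fixed_plates: 4 fixed upright aluminium plates, each 90 long (x), 4 thick (y), 60 tall, centred at y = -51, -17, 17, 51 mm: gaps 30 mm wide at y = -34, 0, 34. Origin: centre of their lower edges, on the top of the fixed black base (116 x 134 mm, 15 mm high, 4 brass studs outside the outer plates); z up. With the 3-plate comb home the origins coincide, x axes parallel either way round.
- five_comb: The other loose comb, not wanted: same materials, handle and outer size as the three-plate comb but with five plates, 17 mm apart (centre to centre), which do not fit the stand. Origin: centre of its underside; z up.

How it is judged:
By the outcome, as a careful person would: the job done as asked, in the order asked, and still so for the second after the job is handed in, with the robot touching nothing.
It also fails if it takes over 38 s, if anything falls off the work surface, if the arm or the gripper's body presses on something with over 40 N, if the wrist force passes 120 N, or if a joint passes its speed limit or range.

### The arm

A 6-joint arm with a two-finger parallel gripper is mounted at the origin on the work surface. World frame = base frame: x ahead of the robot, y to its left, z up, the work surface at z = 0. Lengths are in mm, angles in degrees, forces in N, time in s.
With the tool pointing down it reaches from about 350 to 850 mm from the base axis. Payload 8.1 kg.
Tool frame: the origin (TCP) lies on the centre line of the jaws, within the pads' length; the fingertips stand r.tip_extent ahead of it and the grasp point (between the pads) lies 8 mm behind it (r.tip_extent is the distance from the TCP to the fingertips, in mm); z points along the fingers, y is the direction in which the jaws open and shut (so a half turn about z gives the same grasp; the last joint's range is limited). The gripper opens to 85 mm and grips with 20 to 120 N. Pads are 22 mm wide; open, the fingers measure 114 mm over their backs; the gripper's body (76 mm by 85 mm) begins 54 mm behind the grasp point. The pads swing forward as they close: fully open they stand 13 mm farther back than shut.
Start: joints at [65.753, 7.471, 85.268, -0, 87.261, -4.893], TCP at [198.826, 566.104, 242.292] pointing down, gripper open.
Joint ranges: [-169.43, 169.43], [-51.17, 129.36], [1.28, 143.12], [-76.62, 256.62], [0, 156.53], [-152.29, 152.29]. Speed limits (degrees/s): [136.94, 136.94, 159.86, 180, 180, 180].

### API

Orientations are given as [roll, pitch, yaw] about the fixed x, y, z axes, in that order (R = Rz(yaw) Ry(pitch) Rx(roll)).
In Python, from bench import sense, optics, hand_in, spotter, r gives the robot as it stands.
- The arm moves only by the tool apply_moves, never from a script. Its argument "series" is a list of rows, each a list of 3 entries, a list of its own where there are three numbers: the opening, from 0 (shut) to 1 (fully open), then the shift along the world's x, y, z in m, then the turn about the world's z in rad. In form: [[grip, [x, y, z], turn], ...]. A call has 1 to 5 rows; each row is the pose to reach, as a shift and turn from the pose measured when the call began; what a row does not reach only later rows make up. A row lasts 1/8 s, in which the tool goes at most 62.5 mm and 10.7 degrees, less where a joint would pass 70% of its speed; a pose out of reach is approached as far as the arm can. A call with a gripper value outside its range is refused whole. The fingers move at their own pace and stop on an object; "grip_force" is the grip in N (left out, the last holds). Time passes only in rows, so rows that repeat a pose let the fingers close. It gives the time, the measured TCP pose, the force and the opening at its end, in the units of the state.
- sense(): the state, without advancing time (a new reading comes with each control period).
- optics.snapshot(name): name is "scene" or "top" or "wrist"; returns a dict with "color" (420x560x3 uint8, blue, green, red), "intrinsics" (3x3 intrinsics, pixels), "rvec" (rotation vector, rad) and "tvec" (3), from world to camera coordinates, as OpenCV has them. Camera axes: x right, y down, z forward; pixel columns grow to the right and rows downward; lengths in mm; the calibration is good to about 2 mm. A picture is of the moment at which its call begins. There is no depth.
- hand_in(): hands the job in, once; it reports no verdict.
Trained networks look in a picture, given as the dict that the camera call returned (one of the last four; its "shot" number tells which), for a name from the list of things; names that differ only in an ending like _2 or _b are one class to them, and where a whole thing is asked for, a point or a joint stands for the part that bears it (a point fixed in the world has none). Each returns a list of dicts, best first, with "p" (0 to 1); they miss things now and then, are a little off and sometimes report something else, mostly with a low value. They report only what shows in the picture. A call takes as long as a camera call.
- spotter.search_frame(picture, query): "xyz" ([x, y, z] in mm, in the coordinates of the camera as it stood for that picture, good to about 4 mm: the middle of the surface that is visible of it).
- spotter.masks_of(picture, query): "mask" (420x560 bool, what is visible of it).
The state is a dict: "time": time; "joint_pos": joint angles; "qd": joint speeds; "joint_efforts": joint torques, N m; "tool_pos": TCP position; "tcp_rot": TCP orientation; "ft_force": force on the tool from outside, world axes, zero at the start; "wrist_torque": the same for the moment, N m; "finger_gap": finger opening in mm.
Only numpy, scipy, OpenCV 4.12 (cv2) and the standard library are available. Lean on these libraries where they do the work, as an engineer would, in place of code of your own. Each camera call takes 0.05 s, during which the arm holds its last target.

## Working session

There is one attempt and no reset: what is moved stays moved. The work goes in short steps, Python scripts to look and compute and a tool call to move; the robot and the scene stay as the last step left them, time stands still between calls to the robot, and variables do not carry over. Pictures are saved under pics/ and viewed, and the job is handed in when it is done.

Besides the shell and the picture viewer there is one more tool, called after "Request:" as a command line: name --argument value ..., lists and objects as JSON in quotes. apply_moves: Moves the arm, as the interface text tells. Its arguments: {"type":"object","properties":{"series":{"type":"array"},"grip_force":{"type":"number"}},"required":["series"]}

```bash
mkdir -p pics; ls
python3 - <<'E'
from bench import sense, optics, hand_in, spotter, r
import cv2,numpy as np,pickle
print(r.tip_extent); print(sense())
D={}
for n in ["scene","top","wrist"]:
    p=optics.snapshot(n); cv2.imwrite(f"pics/{n}0.png",p["color"]); D[n]=p
    R=cv2.Rodrigues(np.array(p["rvec"]))[0]; t=np.array(p["tvec"]).ravel()
    print(n,"campos",-R.T@t, np.array(p["intrinsics"])[0,0])
    for q in ["three_comb","fixed_plates","five_comb"]:
        for d in spotter.search_frame(p,q): print(n,q,d["p"],(R.T@(np.array(d["xyz"])-t)).round(1))
pickle.dump(D,open("D0.pkl","wb"))
E
```

```text
pics
11.0
{'time': 0.0, 'joint_pos': array([ 6.57543542e+01,  7.51710454e+00,  8.53301282e+01,  1.72567961e-03,
        8.72634650e+01, -4.89325944e+00]), 'qd': array([ 0.02425872,  0.04527892,  0.01230468, -0.0147292 ,  0.03269644,
       -0.03627599]), 'joint_efforts': array([ 1.36401818e-04, -5.69403505e+01, -5.00552559e+01, -2.17194947e-04,
        1.53715181e-02, -1.01328048e-04]), 'tool_pos': array([198.57098981, 565.60716011, 241.21548996]), 'tcp_rot': array([-1.79889853e+02, -1.11597489e-02,  1.60647519e+02]), 'ft_force': array([ 0.1049516, -0.0174549, -0.6166302]), 'wrist_torque': array([ 0.04891291,  0.03533315, -0.00141762]), 'finger_gap': 85.63017492434899}
scene campos [956.48615902 466.62681986 776.67472046] 537.0016163267388
scene three_comb 0.7 [510.4   2.5  71.2]
scene fixed_plates 0.6 [ 549.5 -248.7   54.9]
scene five_comb 0.68 [592.3 259.9  67.1]
top campos [407.9368913   19.01469161 856.39303206] 387.1607203664544
top three_comb 0.6 [496.9  -9.5  78.3]
top fixed_plates 0.63 [ 542.3 -282.5   56.7]
top five_comb 0.91 [564.5 238.8  65.9]
wrist campos [128.59063287 591.10472852 373.71217935] 311.75145103214595
```

View pics/scene0.png

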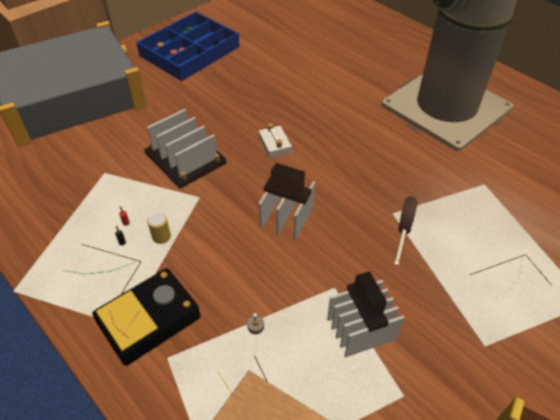

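View pics/top0.png

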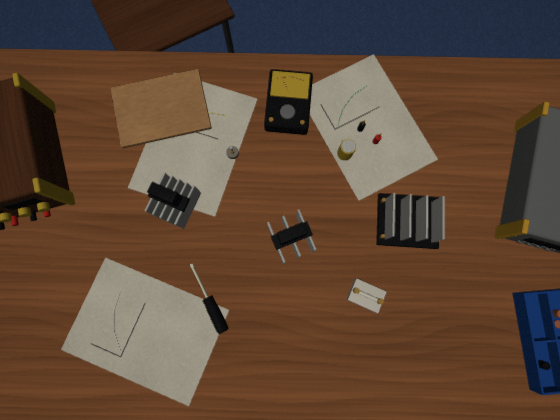

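```bash
cat > h.py <<'E'
import cv2,numpy as np
from scipy.optimize import minimize
def box(x0,x1,y0,y1,z0,z1): return np.array([[x,y,z] for x in(x0,x1) for y in(y0,y1) for z in(z0,z1)],float)
THREE=[box(-45,45,y-2,y+2,0,70) for y in(-34,0,34)]+[box(-15,15,-40,40,70,82),box(-12,12,-28,28,82,124)]
PL=[box(-45,45,y-2,y+2,0,60) for y in(-51,-17,17,51)]
BASE=[box(-58,58,-67,67,-15,0)]
FIVE=[box(-45,45,y-2,y+2,0,70) for y in(-34,-17,0,17,34)]+THREE[3:]
def proj(p,X): return cv2.projectPoints(X,np.array(p["rvec"],float),np.array(p["tvec"],float),np.array(p["intrinsics"],float),None)[0].reshape(-1,2)
def place(X,x,y,yaw,z=0):
    c,s=np.cos(np.radians(yaw)),np.sin(np.radians(yaw))
    return X@np.array([[c,-s,0],[s,c,0],[0,0,1]]).T+[x,y,z]
S=4
def sil(p,model,pose,z):
    m=np.zeros((420*S,560*S),np.uint8)
    for b in model:
        h=cv2.convexHull(((proj(p,place(b,*pose,z))+.5)*S).astype(np.float32))
        cv2.fillConvexPoly(m,np.round(h).astype(np.int32),1)
    return cv2.resize(m.astype(np.float32),(560,420),interpolation=cv2.INTER_AREA)
def fit(views,model,z,inits):
    best=None
    def cost(q):
        c=0
        for p,m in views:
            s=sil(p,model,q,z); c+=1-np.minimum(s,m).sum()/np.maximum(s,m).sum()
        return c/len(views)
    for i in inits:
        r=minimize(cost,i,method="Nelder-Mead",options=dict(initial_simplex=np.array(i)+np.array([[0,0,0],[12,0,0],[0,12,0],[0,0,12]]),xatol=.1,fatol=1e-4,maxiter=200))
        if best is None or r.fun<best.fun: best=r
    return best.x.round(2),round(best.fun,3)
def wire(p,img,model,pose,z,k=1,off=(0,0),col=(0,255,0)):
    for b in model:
        q=(proj(p,place(b,*pose,z))-off+.5)*k
        for i in range(8):
            for j in (1,2,4):
                if not i&j: cv2.line(img,tuple(np.round(q[i]*8).astype(int).tolist()),tuple(np.round(q[i|j]*8).astype(int).tolist()),col,1,cv2.LINE_AA,3)
def crop(p,c,w,k):
    x0,y0=int(c[0]-w[0]/2),int(c[1]-w[1]/2); x0=max(x0,0);y0=max(y0,0)
    im=p["color"][y0:y0+w[1],x0:x0+w[0]]
    return cv2.resize(im,None,fx=k,fy=k,interpolation=cv2.INTER_CUBIC),(x0,y0)
E
python3 - <<'E'
from bench import sense, optics, spotter
from h import *
import pickle
V={n:optics.snapshot(n) for n in("scene","top")}
M={}
for q in("three_comb","fixed_plates"):
    for n in V:
        l=spotter.masks_of(V[n],q); print(n,q,[(round(d["p"],2),int(d["mask"].sum())) for d in l])
        M[n,q]=l[0]["mask"].astype(np.float32) if l else None
pickle.dump((V,M),open("D1.pkl","wb"))
def go(q,model,z,c,names):
    vs=[(V[n],M[n,q]) for n in names if M[n,q] is not None]
    return fit(vs,model,z,[[*c,a] for a in range(-90,90,30)])
for names in(("scene","top"),("scene",),("top",)):
    print(names,"3",go("three_comb",THREE,0,(505,0),names))
    print(names,"F",go("fixed_plates",PL,15,(545,-265),names),go("fixed_plates",PL+BASE,15,(545,-265),names))
E
```

```text
scene three_comb [(0.75, 2554)]
top three_comb [(0.92, 997)]
scene fixed_plates [(0.69, 2672)]
top fixed_plates [(0.97, 2024)]
('scene', 'top') 3 (array([499.57,  -5.37,  23.29]), np.float64(0.091))
('scene', 'top') F (array([ 544.58, -265.25,   -2.92]), np.float64(0.066)) (array([ 544.2 , -268.38,   -4.71]), np.float64(0.375))
('scene',) 3 (array([501.49,  -4.93,  23.99]), np.float64(0.06))
('scene',) F (array([ 544.56, -266.08,  176.25]), np.float64(0.065)) (array([ 529.63, -291.38,  -17.37]), np.float64(0.292))
('top',) 3 (array([499.06,  -4.94,  23.31]), np.float64(0.105))
('top',) F (array([ 544.61, -265.32,   -2.92]), np.float64(0.063)) (array([ 550.78, -273.  ,  -10.39]), np.float64(0.428))
```

Run:
```python
from h import *
import pickle
V,M=pickle.load(open("D1.pkl","rb"))
T=[]
for n in("scene","top"):
    for mod,pose,z in((THREE,(499.6,-5.2,23.4),0),(PL+BASE,(544.6,-265.3,-3),15)):
        c=proj(V[n],np.array([[pose[0],pose[1],50.]]))[0]
        im,o=crop(V[n],c,(100,75),4); wire(V[n],im,mod,pose,z,4,o); T.append(im)
cv2.imwrite("pics/ov1.png",np.vstack([np.hstack(T[:2]),np.hstack(T[2:])]))
```

```text
(no output)
```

View pics/ov1.png

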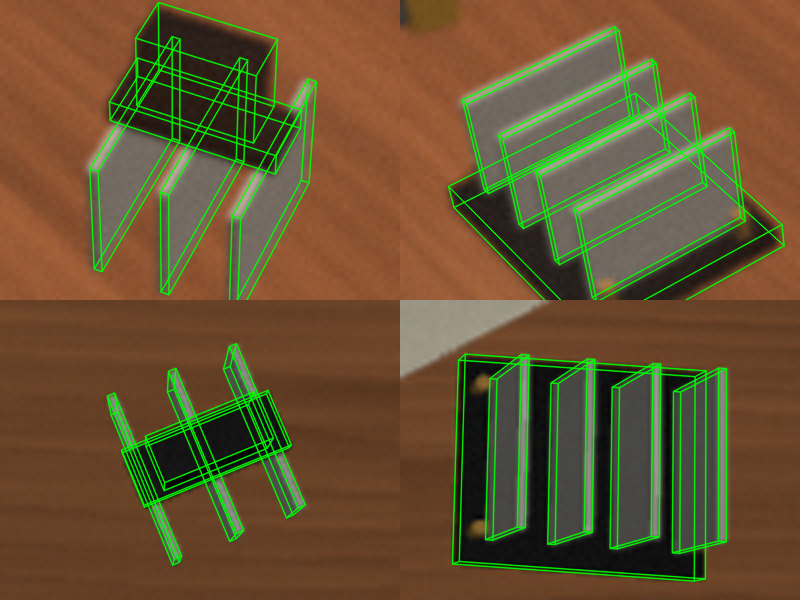

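Request:
apply_moves --series '[[1, [0.025, -0.05, 0.0], -0.15], [1, [0.05, -0.1, 0.0], -0.3], [1, [0.075, -0.15, 0.0], -0.45], [1, [0.1, -0.2, 0.0], -0.6], [1, [0.125, -0.25, 0.0], -0.75]]'

```text
time: 1.52
tool_pos: [324.4, 314.6, 242.5]
tcp_rot: [179.9, -0.0, 117.4]
ft_force: [1.0, 0.2, 0.7]
finger_gap: 85.5
```

Request:
apply_moves --series '[[1, [0.029, -0.053, 0.0], -0.02], [1, [0.058, -0.106, 0.0], -0.04], [1, [0.087, -0.16, 0.0], -0.06], [1, [0.116, -0.213, 0.0], -0.07], [1, [0.145, -0.266, 0.0], -0.07]]'

```text
time: 2.15
tool_pos: [470.1, 46.7, 243.0]
tcp_rot: [179.9, 0.0, 113.4]
ft_force: [1.7, 0.6, 0.7]
finger_gap: 85.5
```

Request:
apply_moves --series '[[1, [0.029, -0.053, 0.0], 0.0], [1, [0.029, -0.053, 0.0], 0.0], [1, [0.029, -0.053, 0.0], 0.0]]'

```text
time: 2.52
tool_pos: [498.9, -6.4, 242.8]
tcp_rot: [179.9, -0.0, 113.3]
ft_force: [-0.6, 0.2, -1.0]
finger_gap: 85.0
```

Run:
```python
from bench import sense, optics, spotter
from h import *
import pickle
s=sense(); print(s["time"],s["tool_pos"],s["tcp_rot"],s["joint_pos"])
p=optics.snapshot("wrist"); 
l=spotter.masks_of(p,"three_comb"); print([(d["p"],int(d["mask"].sum())) for d in l])
im=cv2.resize(p["color"],None,fx=1.4,fy=1.4); wire(p,im,THREE,(499.6,-5.2,23.4),0,1.4)
cv2.imwrite("pics/w1.png",im)
```

```text
2.525 [498.94543388  -6.40475287 242.76449095] [ 1.79903149e+02 -2.45501459e-02  1.13319152e+02] [-6.67447995e+00 -8.43935772e+00  1.01039241e+02  6.97544885e-02
  8.73285107e+01 -2.99968186e+01]
[(0.82, 5381)]
```

View pics/w1.png

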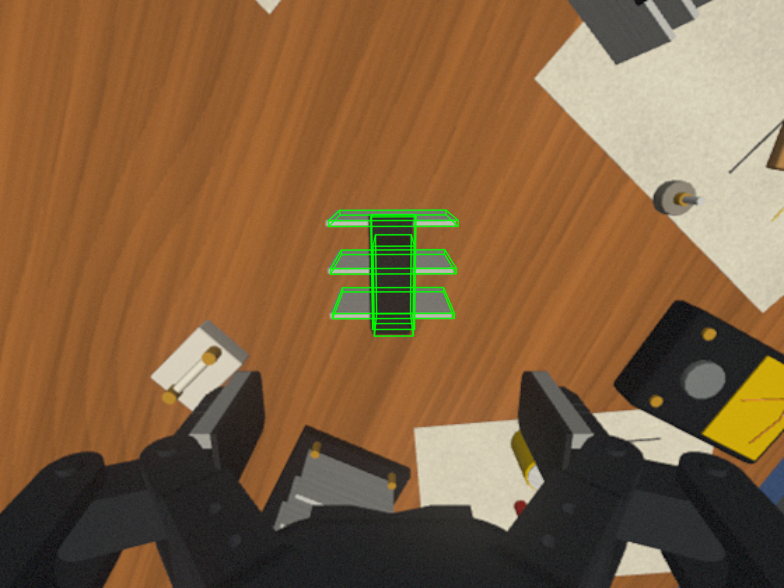

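Wrist view: the fitted wireframe lies on the three-comb (around (393,270)); it is centred between the fingers. Descending.

Request:
apply_moves --series '[[1, [0.001, 0.001, -0.035], 0.0], [1, [0.001, 0.001, -0.07], 0.0], [1, [0.001, 0.001, -0.105], 0.0], [1, [0.001, 0.001, -0.125], 0.0], [1, [0.001, 0.001, -0.138], 0.0]]'

```text
time: 3.25
tool_pos: [499.0, -3.0, 104.0]
tcp_rot: [179.9, -0.0, 113.6]
ft_force: [-0.6, 0.3, 0.1]
finger_gap: 85.5
```

Request:
apply_moves --series '[[0.15, [0, 0, 0], 0.0], [0.15, [0, 0, 0], 0.0], [0, [0, 0, 0], 0.0], [0, [0, 0, 0], 0.0], [0, [0, 0, 0], 0.0]]' --grip_force 50

```text
time: 3.88
tool_pos: [499.5, -3.1, 104.8]
tcp_rot: [179.9, -0.0, 113.6]
ft_force: [-1.1, 0.8, 5.8]
finger_gap: 23.0
```

Request:
apply_moves --series '[[0, [0, 0, 0.01], 0.0], [0, [0, 0, 0.035], 0.0], [0, [0, 0, 0.07], 0.0], [0, [0, 0, 0.105], 0.0], [0, [0, 0, 0.12], 0.0]]'

```text
time: 4.5
tool_pos: [500.4, -3.2, 227.2]
tcp_rot: [179.7, 0.1, 113.6]
ft_force: [0.4, 0.3, -3.8]
finger_gap: 23.0
```

```bash
cat > look.py <<'E'
import sys
from bench import sense, optics, spotter
from h import *
# fit 3-comb pose given z
z=float(sys.argv[1]); x,y,a=map(float,sys.argv[2:5]); tag=sys.argv[5]; names=sys.argv[6].split(",")
s=sense(); print(s["time"],s["tool_pos"],s["tcp_rot"],s["ft_force"],s["finger_gap"])
T=[]
for n in names:
    p=optics.snapshot(n); l=spotter.masks_of(p,"three_comb"); print(n,[(d["p"],int(d["mask"].sum())) for d in l])
    pose=(x,y,a)
    if l:
        pose,c=fit([(p,l[0]["mask"].astype(np.float32))],THREE,z,[[x,y,a]]); print(n,pose,c)
    c=proj(p,np.array([[x,y,z+50.]]))[0]
    w=(100,100) if n!="wrist" else (280,280); k=400/w[0]
    im,o=crop(p,c,w,k); wire(p,im,THREE,(x,y,a),z,k,o); wire(p,im,PL,(544.6,-265.3,-3),15,k,o,(255,255,0)); im=im[:400,:400]
    T.append(cv2.copyMakeBorder(im,0,400-im.shape[0],0,400-im.shape[1],cv2.BORDER_CONSTANT)[:400,:400])
cv2.imwrite(f"pics/{tag}.png",np.hstack(T[:2]))
E
python3 look.py 120 499.5 -3.5 23.5 lift scene,top
```

```text
4.5 [500.37952049  -3.20335314 227.24026352] [1.79709986e+02 8.25498233e-02 1.13565156e+02] [ 0.36261262  0.27511191 -3.76518847] 23.024960409653975
scene [(0.6, 2862)]
scene [501.78  -5.8   23.47] 0.193
top [(0.85, 250)]
top [497.98  -5.56  25.04] 0.832
```

View pics/lift.png

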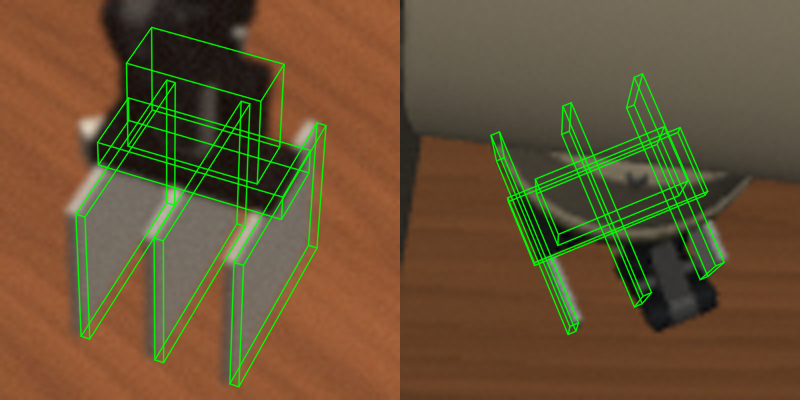

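Request:
apply_moves --series '[[0, [0.006, -0.035, 0.0], -0.07], [0, [0.014, -0.085, 0.0], -0.16], [0, [0.023, -0.135, 0.0], -0.26], [0, [0.032, -0.185, 0.0], -0.35], [0, [0.039, -0.23, 0.0], -0.42]]'

```text
time: 5.32
tool_pos: [537.0, -234.4, 220.8]
tcp_rot: [-179.9, -0.2, 89.3]
ft_force: [-0.2, 1.3, -2.9]
finger_gap: 23.2
```

Request:
apply_moves --series '[[0, [0.005, -0.025, 0.0], -0.044], [0, [0.005, -0.03, 0.0], -0.044], [0, [0.005, -0.03, 0.0], -0.044], [0, [0.005, -0.03, 0.0], -0.044]]'

```text
time: 5.82
tool_pos: [541.8, -263.2, 220.2]
tcp_rot: [-179.8, -0.2, 86.9]
ft_force: [-0.0, 0.1, -3.5]
finger_gap: 23.2
```

```bash
python3 look.py 122 544.6 -265.3 -3 above scene,top
python3 - <<'E'
from h import *
from bench import optics
p=optics.snapshot("wrist"); im=cv2.resize(p["color"],None,fx=1.4,fy=1.4); wire(p,im,THREE,(544.6,-265.3,-3),122,1.4); wire(p,im,PL+BASE,(544.6,-265.3,-3),15,1.4,col=(255,255,0)); cv2.imwrite("pics/w2.png",im)
E
```

```text
5.825 [ 541.82852256 -263.1945351   220.23488251] [-179.81565818   -0.1960342    86.88651236] [-2.68018231e-04  1.35374989e-01 -3.51183610e+00] 23.208168200481293
scene [(0.88, 3098), (0.22, 2279)]
scene [ 546.44 -256.88   -3.28] 0.117
top [(0.76, 2060)]
top [ 539.96 -261.52   -3.68] 0.298
```

View pics/above.png

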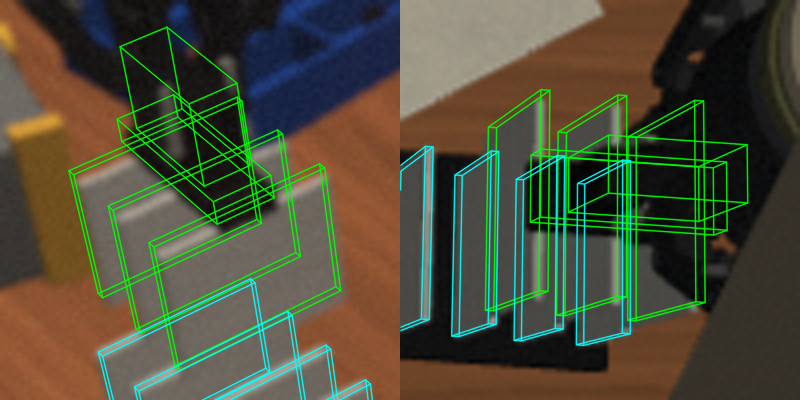

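View pics/w2.png

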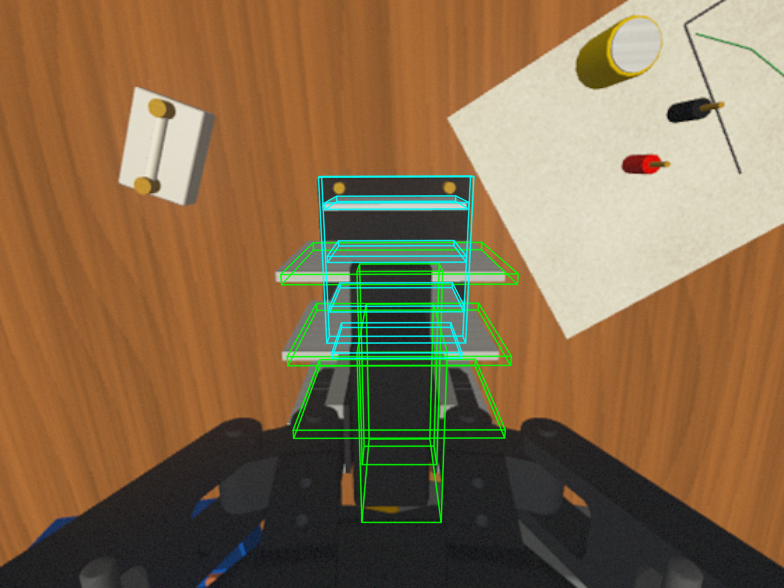

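```bash
python3 look.py 115.5 542 -265.3 -3 above2 scene,wrist
```

```text
6.075 [ 542.16536693 -263.81469526  221.09617329] [-1.79887253e+02 -1.42029733e-01  8.68598910e+01] [-0.26713011 -0.01409495 -3.12600159] 23.210592253141318
scene [(0.92, 3108), (0.62, 2332)]
scene [ 541.67 -265.2    -3.95] 0.106
wrist [(0.87, 16991), (0.67, 1137)]
wrist [ 541.43 -266.04   -3.33] 0.18
```

View pics/above2.png

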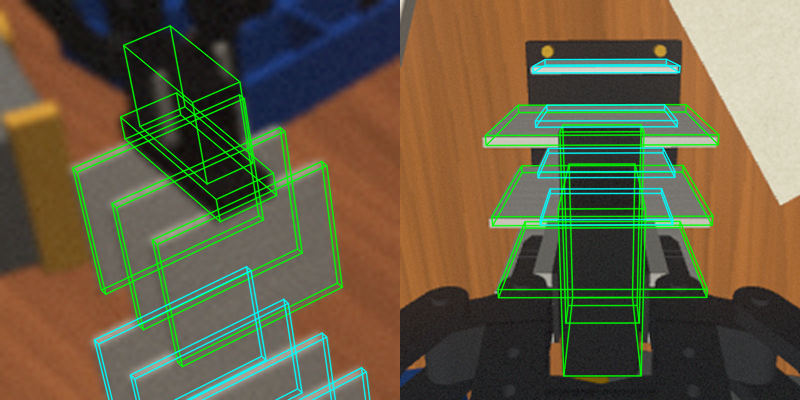

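Request:
apply_moves --series '[[0, [0.003, 0, -0.005], 0.0], [0, [0.003, 0, -0.015], 0.0], [0, [0.003, 0, -0.025], 0.0], [0, [0.003, 0, -0.032], 0.0], [0, [0.003, 0, -0.032], 0.0]]'

```text
time: 6.9
tool_pos: [544.4, -263.9, 187.7]
tcp_rot: [-179.8, -0.2, 86.8]
ft_force: [-0.1, -0.5, -3.2]
finger_gap: 23.2
```

```bash
python3 look.py 83.5 544.6 -265.3 -3 above3 scene,wrist
```

```text
6.9 [ 544.44880429 -263.90697144  187.67987372] [-179.76982924   -0.19947856   86.81882376] [-0.09377636 -0.5051312  -3.24328525] 23.19648428139507
scene [(0.7, 2872), (0.44, 4225)]
scene [ 544.61 -264.43   -2.83] 0.114
wrist [(0.57, 17216)]
wrist [ 544.47 -266.12   -3.41] 0.171
```

View pics/above3.png

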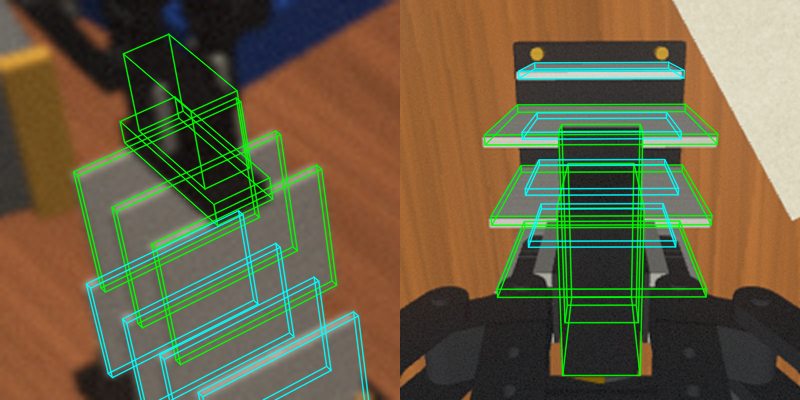

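Request:
apply_moves --series '[[0, [0, 0, -0.008], 0.0], [0, [0, 0, -0.02], 0.0], [0, [0, 0, -0.032], 0.0], [0, [0, 0, -0.044], 0.0], [0, [0, 0, -0.052], 0.0]]'

```text
time: 7.72
tool_pos: [544.8, -264.1, 136.0]
tcp_rot: [-179.8, -0.2, 86.8]
ft_force: [-0.0, 0.0, -3.2]
finger_gap: 23.1
```

Request:
apply_moves --series '[[0, [0, 0, -0.002], 0.0], [0, [0, 0, -0.005], 0.0], [0, [0, 0, -0.008], 0.0], [0, [0, 0, -0.01], 0.0], [0, [0, 0, -0.011], 0.0]]'

```text
time: 8.35
tool_pos: [544.8, -264.1, 125.0]
tcp_rot: [-179.8, -0.2, 86.8]
ft_force: [-0.1, -0.4, -3.2]
finger_gap: 23.0
```

```bash
python3 look.py 20 544.6 -265.3 -3 in1 scene,wrist
```

```text
8.35 [ 544.84242926 -264.14764892  125.02333844] [-1.79847138e+02 -1.60724617e-01  8.68184010e+01] [-0.06692853 -0.42871146 -3.2033015 ] 22.985888404579192
scene [(0.72, 1907)]
scene [ 543.61 -268.16   -3.03] 0.343
wrist [(0.77, 16524)]
wrist [ 544.02 -265.92   -3.31] 0.207
```

View pics/in1.png

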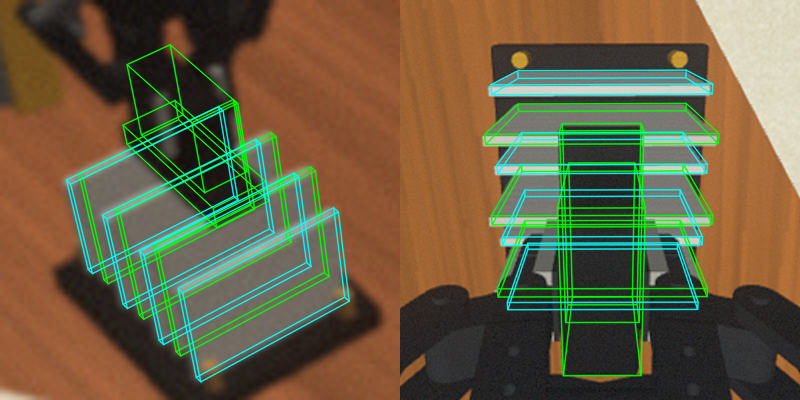

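Request:
apply_moves --series '[[0, [0, 0, -0.001], 0.0], [0, [0, 0, -0.002], 0.0], [0, [0, 0, -0.003], 0.0], [0, [0, 0, -0.003], 0.0]]'

```text
time: 9.05
tool_pos: [544.8, -264.1, 122.0]
tcp_rot: [-179.8, -0.2, 86.8]
ft_force: [-0.4, -0.1, -3.5]
finger_gap: 23.3
```

Request:
apply_moves --series '[[0, [0, 0, -0.0007], 0.0], [0, [0, 0, -0.0015], 0.0], [0, [0, 0, -0.0015], 0.0]]'

```text
time: 9.43
tool_pos: [544.8, -264.1, 120.4]
tcp_rot: [-179.8, -0.2, 86.8]
ft_force: [-0.4, 0.2, -4.4]
finger_gap: 23.2
```

Request:
apply_moves --series '[[0, [0, 0, -0.0005], 0.0], [0, [0, 0, -0.001], 0.0], [0, [0, 0, -0.001], 0.0]]'

```text
time: 9.8
tool_pos: [544.9, -264.1, 120.1]
tcp_rot: [-179.9, -0.2, 86.8]
ft_force: [-3.5, 3.0, 5.0]
finger_gap: 23.1
```

Request:
apply_moves --series '[[0, [0, 0, -0.0005], 0.0], [0, [0, 0, -0.0005], 0.0]]'

```text
time: 10.05
tool_pos: [545.1, -264.2, 120.1]
tcp_rot: [-179.9, -0.1, 86.8]
ft_force: [-3.3, 2.1, 4.8]
finger_gap: 23.3
```

```bash
python3 look.py 15 544.6 -265.3 -3 in2 scene,wrist
```

```text
10.05 [ 545.11270647 -264.20335106  120.07960275] [-1.79885773e+02 -1.41326017e-01  8.68247932e+01] [-3.31046525  2.14175127  4.80781   ] 23.28434275298617
scene [(0.88, 1777)]
scene [ 544.43 -267.94   -3.64] 0.381
wrist [(0.95, 16628)]
wrist [ 544.33 -265.99   -3.2 ] 0.214
```

View pics/in2.png

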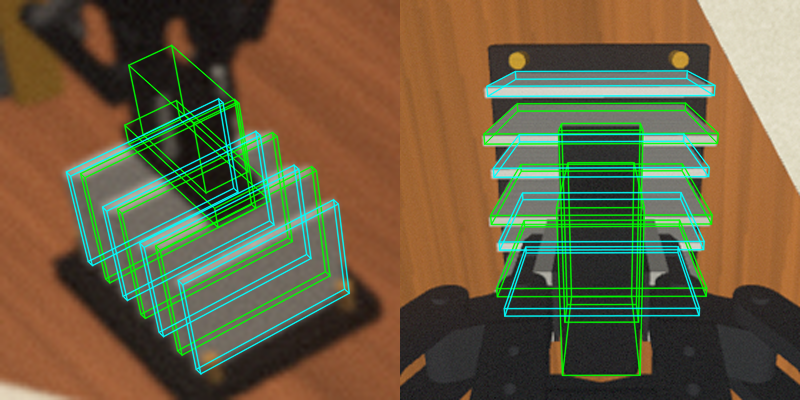

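Seated: contact force is present, and the plates are centred in the gaps with even ends (wrist view, left ends ≈ x 487, right ends ≈ x 715). Releasing.

Request:
apply_moves --series '[[0.4, [0, 0, 0], 0.0], [0.6, [0, 0, 0], 0.0], [0.8, [0, 0, 0], 0.0], [1, [0, 0, 0], 0.0], [1, [0, 0, 0], 0.0]]'

```text
time: 10.88
tool_pos: [545.1, -264.2, 120.0]
tcp_rot: [-179.9, -0.1, 86.8]
ft_force: [-0.4, -0.0, 0.1]
finger_gap: 85.0
```

Request:
apply_moves --series '[[1, [0, 0, 0.01], 0.0], [1, [0, 0, 0.03], 0.0], [1, [0, 0, 0.06], 0.0], [1, [0, 0, 0.1], 0.0], [1, [0, 0, 0.14], 0.0]]'

```text
time: 11.5
tool_pos: [545.3, -264.3, 263.3]
tcp_rot: [-180.0, -0.1, 86.8]
ft_force: [0.4, -0.9, 0.7]
finger_gap: 85.1
```

Request:
apply_moves --series '[[1, [-0.04, 0.04, 0.0], 0.0], [1, [-0.08, 0.08, 0.0], 0.0], [1, [-0.11, 0.12, 0.0], 0.0], [1, [-0.11, 0.16, 0.0], 0.0], [1, [-0.11, 0.2, 0.0], 0.0]]'

```text
time: 12.12
tool_pos: [435.2, -63.3, 265.5]
tcp_rot: [179.8, -0.1, 86.8]
ft_force: [0.3, 0.8, -0.6]
finger_gap: 85.5
```

```bash
python3 look.py 15 544.6 -265.3 -3 fin scene,top
```

```text
12.125 [435.20139767 -63.3204007  265.48072937] [ 1.79825123e+02 -5.61189862e-02  8.67841207e+01] [ 0.33682747  0.78189268 -0.59126438] 85.45019158041565
scene [(0.91, 2182)]
scene [ 543.3  -270.38   -3.24] 0.256
top []
```

View pics/fin.png

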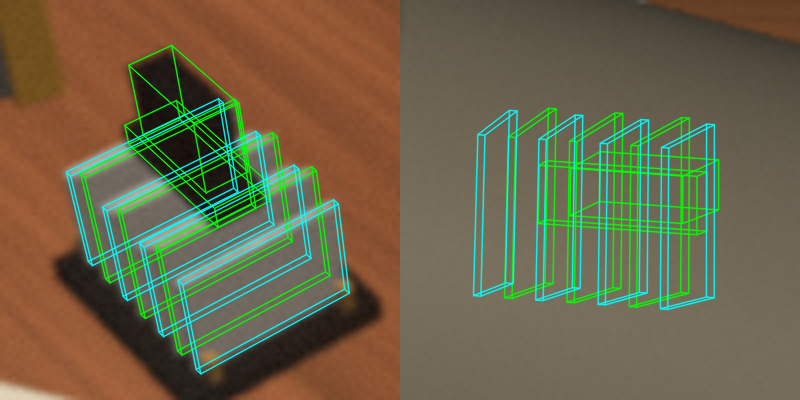

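Request:
apply_moves --series '[[1, [0, 0.05, 0.0], 0.0], [1, [0, 0.1, 0.0], 0.0], [1, [0, 0.15, 0.0], 0.0], [1, [0, 0.2, 0.0], 0.0], [1, [0, 0.2, 0.0], 0.0]]'

```text
time: 12.95
tool_pos: [435.8, 137.9, 265.6]
tcp_rot: [179.9, -0.1, 87.1]
ft_force: [-0.0, 0.7, -0.1]
finger_gap: 85.2
```

```bash
python3 look.py 15 544.6 -265.3 -3 fin2 top,scene
python3 - <<'E'
from bench import optics
import cv2
cv2.imwrite("pics/topf.png",cv2.resize(optics.snapshot("top")["color"][150:270,330:490],None,fx=5,fy=5,interpolation=cv2.INTER_CUBIC))
E
```

```text
12.95 [435.84559724 137.91318397 265.56770841] [ 1.79850160e+02 -7.79975701e-02  8.71224217e+01] [-2.06992969e-04  7.38682144e-01 -8.12681666e-02] 85.24485940883135
top [(0.65, 1733)]
top [ 545.8  -267.31   -3.18] 0.146
scene [(0.72, 2144)]
scene [ 543.92 -268.99   -3.97] 0.257
```

View pics/fin2.png

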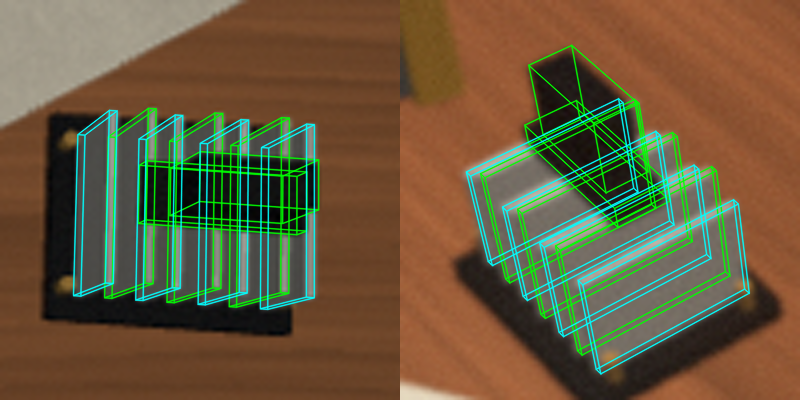

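View pics/topf.png

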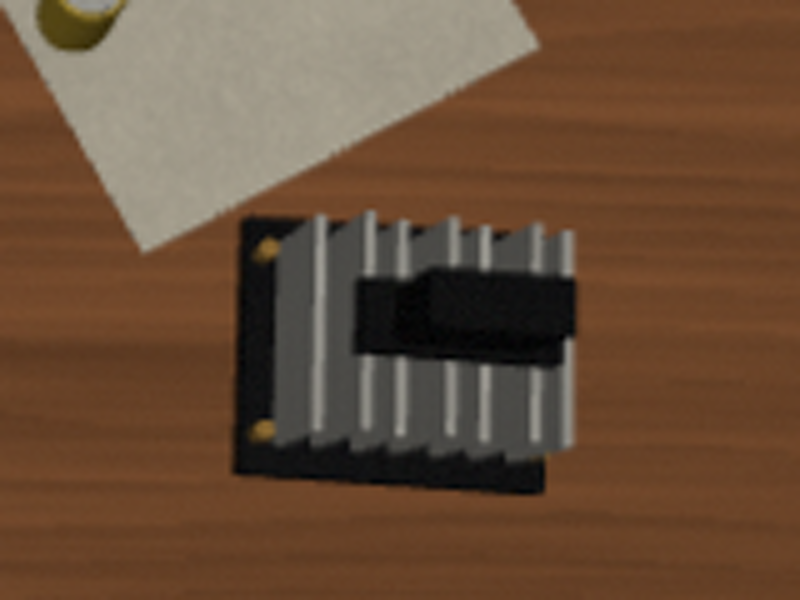

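The top view shows the three loose plates clear of the four fixed ones, from (318) to (568) px along the row. The wireframe at the home pose matches, and the ends are even within about 1 mm.

```bash
python3 -c "
from bench import hand_in; print(hand_in())"
```

```text
the job is handed in; nothing more can be done
None
```

I picked up the three-plate comb by its handle, lowered it slowly into the stand until it touched the base, let go and moved the arm clear. I handed the job in at about 13 s, and no verdict is reported.

- **Seating:** at contact the wrist read about 5 N. The tool had come down to 120.1 mm, which is the 104.8 mm grasp height plus the 15 mm base, so the comb is fully down.
- **Fit:** the scene and top overlays at the home pose match. The plates stand clear of the fixed ones on both sides, and their ends look even to about 1 mm.
- **Disagreement:** the final automatic pose fits put the comb 2 to 5 mm off in y (top -267.3, scene -269.0 to -270.4, target -265.3). I take this to be fixed plates hiding part of the comb, because the overlays and the wrist fit (-266.0) disagree with it. Even 5 mm would be well inside the 13 mm clearance on each side.
- **Other comb:** the arm never touched the five-plate comb. I did not measure its position again at the end.

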